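# Shut the curing tray and start the lamp with the two-key pod

### The arm

A 6-joint arm with a two-finger parallel gripper is mounted at the origin on a cart in front of the work surface, level with it; the furniture and walls round the work are solid. World frame = base frame: x ahead of the robot, y to its left, z up, the work surface at z = 0. Lengths are in mm, angles in rad, forces in N, time in s.
With the tool pointing down it reaches from about 275 to 750 mm from the base axis. Payload 10.2 kg.
Tool frame: the origin (TCP) lies midway between the tips of the shut fingers; the grasp point (between the pads) lies 19 mm behind it; z points along the fingers, y is the direction in which the jaws open and shut (so a half turn about z gives the same grasp; the last joint's range is limited). The gripper opens to 85 mm and grips with 20 to 120 N. Pads are 22 mm wide; open, the fingers measure 114 mm over their backs; the gripper's body (76 mm by 85 mm) begins 54 mm behind the grasp point. The pads swing forward as they close: fully open they stand 13 mm farther back than shut.
Start: joints at [-1.567, 0.313, 1.498, -0, 1.331, -0.223], TCP at [118.038, -511.564, 197.694] pointing down, gripper open.
Joint ranges: [-2.94, 2.94], [-0.97, 2.17], [0.19, 2.56], [-1.23, 4.37], [0.02, 3.11], [-2.88, 2.88]. Speed limits (rad/s): [2.39, 2.39, 3.01, 3.14, 3.14, 3.14].

### API

Orientations are given as a unit quaternion [w, x, y, z].
In Python, from rig import sense, optics, ctrl gives the robot as it stands.
- The arm moves only by the tool play_rows, never from a script. Its argument "plan" is a list of rows, each a list of 7 numbers: the shift along the world's x, y, z in mm, then the turn, a rotation vector about the world's x, y, z in rad, then the opening, from -1 (shut) to 1 (fully open), so that 0 is half open. A call has 1 to 5 rows; each row shifts and turns the pose as measured when the row begins; what a row does not reach is not made up. A row lasts 1/12 s, in which the tool goes at most 41.7 mm and 7.16 degrees, less where a joint would pass 70% of its speed; a pose out of reach is approached as far as the arm can. A call is refused whole if a number of a shift passes 41.7 or a number of a turn 0.125, either way. A call with a gripper value outside its range is refused whole. The fingers move at their own pace and stop on an object; "grip_force" is the grip in N (left out, the last holds). Time passes only in rows, so rows that do not move let the fingers close. It gives the time, the measured TCP pose, the force and the opening at its end, in the units of the state.
- sense(): the state, without advancing time (a new reading comes with each control period).
- optics.capture(name): name is "scene" or "top"; returns a dict with "img" (480x640x3 uint8, blue, green, red), "fx", "fy", "cx", "cy" (pixels), "world_to_cam" (4x4, takes a point from world to camera coordinates). Camera axes: x right, y up, looking along -z (the intrinsics and any distortion apply to the point x, -y, -z); pixel columns grow to the right and rows downward; lengths in mm; the calibration is good to about 2 mm. A picture is of the moment at which its call begins. There is no depth.
- ctrl.finish_job(): hands the job in, once; it reports no verdict.
The state is a dict: "time_s": time; "joints": joint angles; "dq": joint speeds; "tau": joint torques, N m; "eef_pos": TCP position; "ee_rot": TCP orientation; "force": force on the tool from outside, world axes, zero at the start; "wrist_torque": the same for the moment, N m; "grip_width": opening from 0.0 (shut) to 1.0 (fully open).
Only numpy, scipy, OpenCV 4.12 (cv2) and the standard library are available. Lean on these libraries where they do the work, as an engineer would, in place of code of your own. Each camera call takes 0.05 s, during which the arm holds its last target. There are 200 camera calls.

### The job

Start the resin curing station: with the fingertips, push the orange front of its sliding tray until the tray is fully home in the white hood. Then press both green keys of the grey control pod down together, never one alone, one fingertip on each, hold both fully down for three seconds without a break, and let go so that both spring up. Only push and press: do not pick up or shove the pod, and leave the vial, cup, jars and tape roll as they stand.

Things in the scene. Friction and masses are not known exactly. Their poses are not given: they have to be found in the camera images.
- station: Curing station fixed to the table: black base 210 x 160 x 12 mm with a white hood (112 mm deep, 156 mm wide, top 84 mm above the table) on its far half, open at the front. Origin: underside centre of the base. Its x axis points from the open front into the hood, the way the tray slides in; z up. It stands on the left or on the right of the robot, the pod on the other side.
- tray (a joint): How far the sliding aluminium tray (three round resin castings 36 mm across lie fixed in it) has been pushed in, in m: 0 fully out, 0.060 fully home against its stop. It stays where it is left; 1.5 N of friction and slight damping resist it; no spring.
- tray_push (a point): Centre of the push face at the front of the tray: the near (-x of the station) side of an upright orange plate 92 mm wide, 12 mm thick, reaching from 15 to 65 mm above the table. The point lies 45 mm above the table and moves with the tray. Fully home, the face is still 25 mm in front of the hood; over the tray's front nothing overhangs.
- pod: Grey control pod standing loose on rubber feet, 80 x 136 x 36 mm, 1.2 kg. Origin: underside centre. Its y axis runs along its long side from key_right to key_left; the two keys lie at y = +30 and -30 mm, so their centres are 60 mm apart; z up.
- key_left (a joint): How far the left green key (at the pod's +y) is pressed, in m: 0 up, 0.006 fully down on its stop. A spring pushes it back up: 3 N when fully down (6 N for both keys).
- key_right (a joint): The same for the right green key (at the pod's -y).
- key_left_top (a point): Centre of the flat top of the left green key, a round cap 29 mm across; 52 mm above the table when up, 46 mm when fully down. The aluminium collar round it is 35 mm across and its top is 39 mm above the table. With a finger gap of about 45 to 50 mm, centred between the keys and closing along the pod's y axis, each fingertip stands on a key.
- key_right_top (a point): Centre of the flat top of the right green key, same sizes.
- gold_vial: Bystander: loose vial with gold powder and a white cap, 31 mm wide, 62 mm tall, origin underside centre.
- grey_cup: Bystander: loose small clear cup with grey resin, 51 mm wide, 34 mm tall, origin underside centre.
- brown_jar: Bystander: loose brown jar with a black cap, 33 mm wide, 40 mm tall, origin underside centre.
- tape_roll: Bystander: loose roll of masking tape lying flat, 96 mm wide, 25 mm tall, origin underside centre.
- flakes: Bystander: loose clear jar of flakes with a rust-coloured cap, 52 mm wide, 112 mm tall, origin underside centre.
Mind the look-alikes: they are no part of the job. What is shaped like the pod but turquoise is not meant.

How it is judged (in metres and radians):
On the way, in this order (a step that is already met when the one before it is completed fails the run):
1. the tray is pushed fully home (value of joint tray above 0.057 m and value of joint each of key_left, key_right below 0.001 m), for 0.3 s.
2. both green keys are held fully down together, without a break, with the tray home (value of joint tray above 0.057 m and value of joint each of key_left, key_right above 0.0045 m), for 2.5 s.
At the end, for the whole second after the job is handed in: The tray is home (0.057 m or more of 0.060) and both keys, after being held at least 4.5 of their 6 mm down together for 2.5 s or more, are up again (within 1 mm); the pod is at rest within 25 mm and the bystanders within 20 mm of where they stood (all of step 1 and linear speed of pod below 0.02 m/s and distance of pod from where it was at the start of the episode below 0.025 m and distance of each of gold_vial, grey_cup, brown_jar, tape_roll, flakes from where it was at the start of the episode below 0.02 m); the robot touches nothing.
It fails at once if a green key was pressed before the tray was fully home (value of joint tray below 0.056 m and value of joint any of key_left, key_right above 0.003 m).
It fails at once if one green key was pressed down while the other was still up ((value of joint key_left above 0.004 m and value of joint key_right below 0.001 m) or (value of joint key_right above 0.004 m and value of joint key_left below 0.001 m)).
It fails at once if the control pod was lifted, tipped or shoved more than 25 mm (distance of pod from where it was at the start of the episode above 0.025 m or height (world z) of pod above 0.01 m or angle between pod's own z axis and vertical above 0.2 rad).
It fails at once if a bystander was lifted, shifted more than 20 mm or knocked over (distance of any of gold_vial, grey_cup, brown_jar, tape_roll, flakes from where it was at the start of the episode above 0.02 m or angle between any of gold_vial, grey_cup, brown_jar, tape_roll, flakes's own z axis and vertical above 0.4 rad).
It also fails if it takes over 64 s, if anything falls off the work surface, if the arm or the gripper's body presses on something with over 40 N, if the wrist force passes 120 N, or if a joint passes its speed limit or range.

## Working session

There is one attempt and no reset: what is moved stays moved. The work goes in short steps, Python scripts to look and compute and a tool call to move; the robot and the scene stay as the last step left them, time stands still between calls to the robot, and variables do not carry over. Pictures are saved under pics/ and viewed, about 8 in all and at most 12, crops included, and the job is handed in when it is done.

Besides the shell and the picture viewer there is one more tool, called after ">>>" by a JSON object that holds its "fn" and its "kwargs". play_rows: Moves the arm, as the interface text tells. Its arguments: {"type":"object","properties":{"plan":{"type":"array"},"grip_force":{"type":"number"}},"required":["plan"]}

```bash
mkdir -p pics; ls; python3 - <<'E'
from rig import sense, optics
import cv2,pickle
s=sense();print(s)
for n in("scene","top"):
    c=optics.capture(n);cv2.imwrite(f"pics/{n}0.png",c["img"]);pickle.dump(c,open(f"{n}0.pkl","wb"));print({k:v for k,v in c.items() if k!="img"})
E
```

```text
pics
{'time_s': 0.0, 'joints': array([-1.56742080e+00,  3.13476447e-01,  1.49846187e+00,  1.15160005e-05,
        1.33100713e+00, -2.23435893e-01]), 'dq': array([ 0.00154761, -0.00042096,  0.00050436, -0.00144967,  0.00053478,
        0.00041938]), 'tau': array([ 8.45993291e-04, -4.12260425e+01, -2.59734535e+01, -1.82917806e-04,
        4.11290734e-03, -4.35501661e-06]), 'eef_pos': array([ 118.02960713, -511.24122074,  197.1122495 ]), 'ee_rot': array([-6.71689467e-04,  9.93576389e-01,  1.13161393e-01,  7.98321696e-05]), 'force': array([ 0.24873358, -0.0997571 ,  0.16643111]), 'wrist_torque': array([-0.00136543, -0.01735493, -0.00119563]), 'grip_width': 0.9976462601026238}
{'fx': 570.3151062560455, 'fy': 570.3151062560455, 'cx': 318.3617982688882, 'cy': 236.08026214912908, 'world_to_cam': array([[-7.68425243e-01, -6.39635961e-01, -1.97099737e-02,
         4.36367377e+02],
       [ 2.60680956e-01, -3.40999922e-01,  9.03196818e-01,
        -1.97358931e+02],
       [-5.84438265e-01,  6.88901220e-01,  4.28773861e-01,
        -1.13488894e+03],
       [ 0.00000000e+00,  0.00000000e+00,  0.00000000e+00,
         1.00000000e+00]])}
{'fx': 589.4710369176494, 'fy': 589.4710369176494, 'cx': 331.95465151048165, 'cy': 226.0689724123371, 'world_to_cam': array([[-1.63959959e-02, -9.99857137e-01,  4.10823371e-03,
         2.04401393e+01],
       [ 9.89878389e-01, -1.56528022e-02,  1.41052345e-01,
        -5.69504789e+02],
       [-1.40967889e-01,  6.37934543e-03,  9.89993615e-01,
        -1.16101784e+03],
       [ 0.00000000e+00,  0.00000000e+00,  0.00000000e+00,
         1.00000000e+00]])}
```

View pics/top0.png

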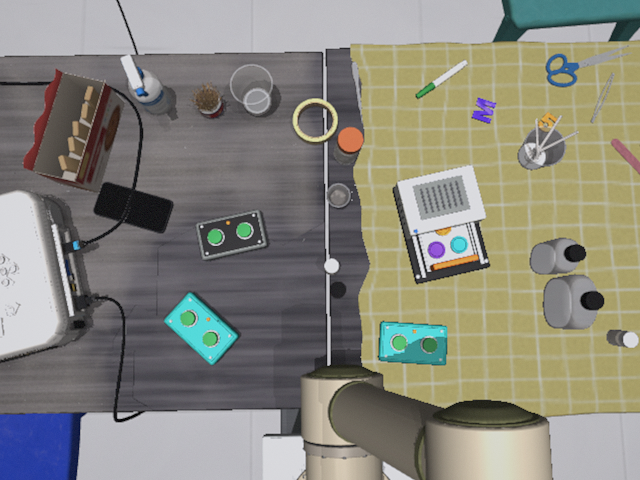

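View pics/scene0.png

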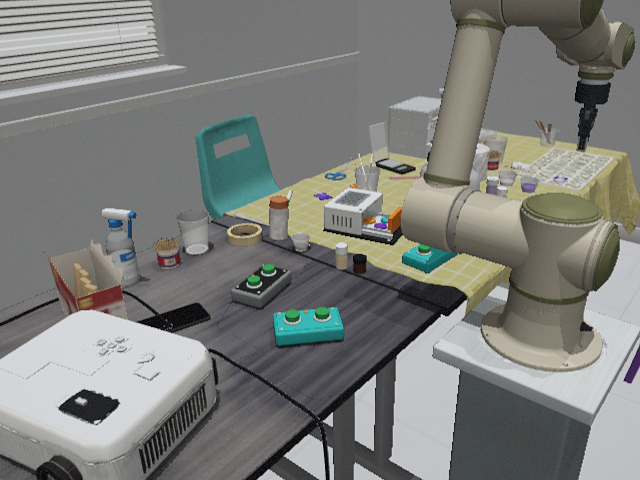

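Top view: the grey pod is at (231,234), with green keys at (216,236) and (245,230). The shape look-alikes are turquoise, at (201,327) and (412,343), so the grey one is meant. The station is at (443,222) with its orange front at about (457,262). The vial (332,266), brown jar (338,290), cup (340,195), flakes (350,142) and tape (315,120) stand between them. Next I measure by colour and make one confirming crop.

```bash
cat > h.py <<'E'
import numpy as np,cv2,pickle
def ray(c,u,v):
    M=c["world_to_cam"];R=M[:3,:3];o=-R.T@M[:3,3]
    d=R.T@np.array([(u-c["cx"])/c["fx"],-(v-c["cy"])/c["fy"],-1]);return o,d
def onz(c,u,v,z):
    o,d=ray(c,u,v);return o+d*(z-o[2])/d[2]
def proj(c,p):
    q=c["world_to_cam"]@np.r_[p,1];return np.array([c["cx"]+c["fx"]*q[0]/-q[2],c["cy"]-c["fy"]*q[1]/-q[2]])
def tri(c1,p1,c2,p2):
    (a,d),(b,e)=ray(c1,*p1),ray(c2,*p2);t=np.linalg.lstsq(np.c_[d,-e],b-a,rcond=None)[0]
    P,Q=a+t[0]*d,b+t[1]*e;return (P+Q)/2,np.linalg.norm(P-Q)
def blobs(c,lo,hi,box,amin=40):
    x0,y0,x1,y1=box;m=cv2.inRange(cv2.cvtColor(c["img"],cv2.COLOR_BGR2HSV),lo,hi);k=np.zeros_like(m);k[y0:y1,x0:x1]=m[y0:y1,x0:x1]
    cs=cv2.findContours(k,cv2.RETR_EXTERNAL,cv2.CHAIN_APPROX_NONE)[0]
    return [x for x in cs if cv2.contourArea(x)>amin]
def cen(x):
    M=cv2.moments(x);return np.array([M["m10"],M["m01"]])/M["m00"]
E
python3 - <<'E'
from h import *
np.set_printoptions(precision=1,suppress=True)
T=pickle.load(open("top0.pkl","rb"));S=pickle.load(open("scene0.pkl","rb"))
g=((50,100,60),(72,255,255))
kt=[cen(x) for x in blobs(T,*g,(195,205,270,262))]; ks=[cen(x) for x in blobs(S,*g,(230,255,295,300),20)]
print("keys top",kt,"scene",ks)
for p in kt: print("z52",onz(T,*p,52))
for p in kt:
  for q in ks: print(tri(T,p,S,q))
a,b=sorted([onz(T,*p,52) for p in kt],key=lambda p:-p[1]);print("mid",(a+b)/2,"yaw of pod y",np.arctan2(*(a-b)[[1,0]]),np.linalg.norm(a-b))
for x in blobs(T,(8,150,120),(20,255,255),(425,245,490,280)):
  r=cv2.minAreaRect(x);print("orange",cen(x),r); 
  for p in cv2.boxPoints(r): print(p,onz(T,*p,65))
for n,u,v in[("vialcap",332,266),("jarcap",338,290),("cup",339,196)]: print(n,onz(T,u,v,{"vialcap":62,"jarcap":40,"cup":34}[n]))
A=cv2.resize(T["img"][200:290,390:500],None,fx=5,fy=5,interpolation=2)[:, :550]
B=cv2.resize(T["img"][195:270,190:275],None,fx=2.9,fy=2.9,interpolation=2)
o=np.zeros((450,800,3),np.uint8);o[:450,:550]=A;o[:B.shape[0],552:552+B.shape[1]]=B[:,:248]
cv2.imwrite("pics/crop.png",o)
E
```

```text
keys top [array([214.4, 236.3]), array([243.7, 229.8])] scene [array([253.5, 280.1]), array([268.1, 268.5])]
z52 [551.  248.1  52. ]
z52 [563.2 189.2  52. ]
(array([550.3, 248. ,  45.6]), np.float64(4.068375341341915))
(array([535.7, 233.2,  76.1]), np.float64(31.117196321327217))
(array([578.3, 203.4,  13.1]), np.float64(25.293792539466647))
(array([562.7, 189. ,  45.1]), np.float64(3.854938657664618))
mid [557.1 218.7  52. ] yaw of pod y 1.7750996924466251 60.14442371341977
orange [455.1 261.9] ((455.45782470703125, 261.8173828125), (5.696440696716309, 46.09620666503906), 77.00537872314453)
[432.4 264.2] [ 486.8 -186.    65. ]
[477.3 253.9] [ 506. -276.   65.]
[478.6 259.4] [ 494.9 -278.    65. ]
[433.6 269.8] [ 475.8 -188.1   65. ]
vialcap [486.8  12.6  62. ]
jarcap [440.    1.3  40. ]
cup [633.1  -4.3  34. ]
```

View pics/crop.png

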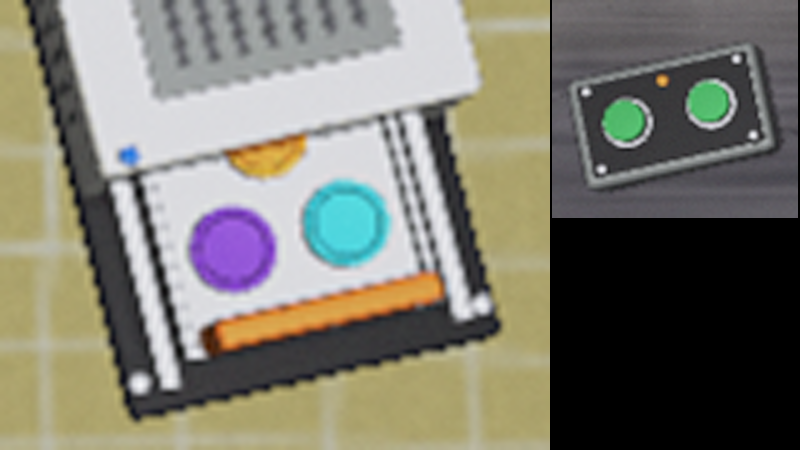

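The crop confirms it: the orange plate runs across the tray front, which is almost fully out, and the grey pod has two green keys. Station x is yawed about 0.21 rad and the face centre is about (485,-233). The pod mid-point is (557,219), with its y axis at yaw 1.775. The jaws are already within 0.02 rad of both, so I start moving.

>>> {"fn": "play_rows", "kwargs": {"plan": [[31,26,0,0,0,-0.02,0.13],[31,26,0,0,0,0,0.13],[31,26,0,0,0,0,0.13],[31,26,0,0,0,0,0.13],[31,26,0,0,0,0,0.13]]}}

```text
time_s: 0.52
eef_pos: [272.0, -379.2, 194.6]
ee_rot: [-0.002, 0.995, 0.097, -0.001]
force: [0.7, -0.8, 0.1]
grip_width: 0.564
```

>>> {"fn": "play_rows", "kwargs": {"plan": [[31,26,0,0,0,0,0.13],[31,26,0,0,0,0,0.13],[31,26,0,0,0,0,0.13],[31,26,0,0,0,0,0.13],[0,0,0,0,0,0,0.13]]}}

```text
time_s: 0.93
eef_pos: [401.8, -265.6, 194.0]
ee_rot: [-0.003, 0.995, 0.099, -0.0]
force: [1.2, -0.3, -0.4]
grip_width: 0.563
```

>>> {"fn": "play_rows", "kwargs": {"plan": [[26,21,-20,0,0,0.01,0.13],[0,0,-40,0,0,0,0.13],[0,0,-40,0,0,0,0.13],[0,0,-35,0,0,0,0.13],[0,0,-18,0,0,0,0.13]]}}

```text
time_s: 1.35
eef_pos: [430.6, -243.5, 40.4]
ee_rot: [0.001, 0.994, 0.108, 0.003]
force: [-0.4, 0.7, -0.6]
grip_width: 0.564
```

```bash
python3 - <<'E'
from rig import sense, optics
import cv2,numpy as np
s=sense();print(s["eef_pos"],s["force"])
c=optics.capture("top");d=optics.capture("scene")
o=np.hstack([cv2.resize(c["img"][180:380,360:520],None,fx=2.5,fy=2.5),cv2.resize(d["img"][140:280,300:460],None,fx=2.5,fy=500/140)]);cv2.imwrite("pics/a.png",o);print(o.shape)
E
```

```text
[ 430.60585459 -243.47481423   40.43855191] [-0.35270638  0.69264981 -0.60291752]
(500, 800, 3)
```

View pics/a.png

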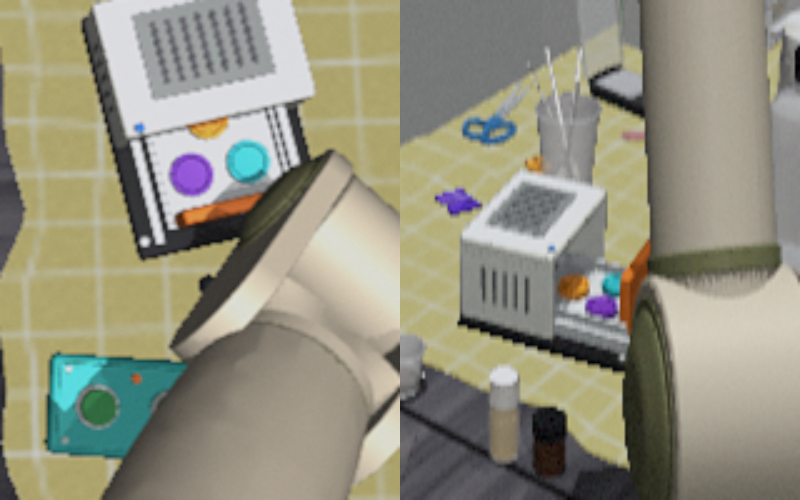

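The arm hides the fingers in both views, but the tray front is free ahead of them and nothing has been touched. I push along (0.978, 0.208) and watch the force.

>>> {"fn": "play_rows", "kwargs": {"plan": [[15,3.2,0,0,0,0,0.13],[15,3.2,0,0,0,0,0.13],[12,2.5,0,0,0,0,0.13],[10,2.1,0,0,0,0,0.13],[10,2.1,0,0,0,0,0.13]]}}

```text
time_s: 1.87
eef_pos: [495.2, -233.3, 48.1]
ee_rot: [0.003, 0.994, 0.106, 0.004]
force: [0.1, 0.8, -0.2]
grip_width: 0.569
```

>>> {"fn": "play_rows", "kwargs": {"plan": [[9,1.9,0,0,0,0,0.13],[9,1.9,0,0,0,0,0.13],[9,1.9,0,0,0,0,0.13]]}}

```text
time_s: 2.12
eef_pos: [525.6, -229.4, 54.3]
ee_rot: [0.005, 0.994, 0.106, 0.007]
force: [-0.9, -0.1, 0.4]
grip_width: 0.564
```

>>> {"fn": "play_rows", "kwargs": {"plan": [[-4,-1,-9,0,0,0,0.13],[0,0,-8,0,0,0,0.13],[0,0,0,0,0,0,0.13]]}}

```text
time_s: 2.37
eef_pos: [523.4, -232.0, 40.3]
ee_rot: [0.007, 0.994, 0.106, 0.01]
force: [0.3, -0.4, 0.4]
grip_width: 0.564
```

```bash
python3 - <<'E'
from rig import sense, optics
import cv2,numpy as np
s=sense();print(s["eef_pos"],s["force"])
c=optics.capture("top");d=optics.capture("scene")
o=np.hstack([cv2.resize(c["img"][180:300,380:500],None,fx=3.3,fy=4),cv2.resize(d["img"][170:260,310:410],None,fx=4,fy=480/90)]);cv2.imwrite("pics/b.png",o);print(o.shape)
E
```

```text
[ 523.41171644 -231.97076645   40.3187541 ] [ 0.32820445 -0.365575    0.39446719]
(480, 796, 3)
```

View pics/b.png

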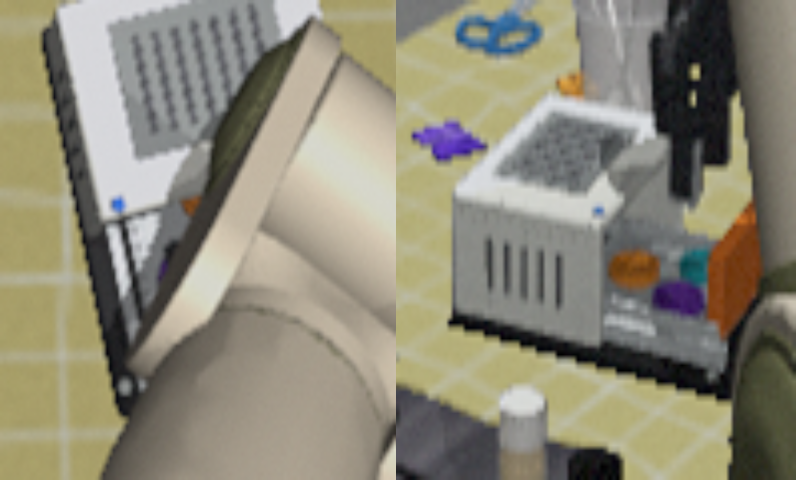

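```bash
python3 - <<'E'
from h import *
np.set_printoptions(precision=1,suppress=True)
S=pickle.load(open("scene0.pkl","rb"))
for p in [(523,-232,40),(523,-232,60),(523,-232,80),(523,-232,110),(485,-233,65),(536,-222,65)]: print(p,proj(S,p))
from rig import sense,optics
s=sense();print(s)
c=optics.capture("scene");
cv2.imwrite("pics/c.png",cv2.resize(c["img"][100:280,300:540],None,fx=3.3,fy=3.3))
for x in blobs(c,(5,150,100),(20,255,255),(480,200,515,240) if 0 else (300,200,430,260)): print(cen(x),cv2.boundingRect(x))
E
```

```text
(523, -232, 40) [384.  216.5]
(523, -232, 60) [384.2 209.9]
(523, -232, 80) [384.4 203.2]
(523, -232, 110) [384.7 193. ]
(485, -233, 65) [396.1 211.4]
(536, -222, 65) [378.3 208.2]
{'time_s': 2.4667, 'joints': array([-0.6,  0.6,  1.6,  0. ,  1. ,  0.7]), 'dq': array([ 0., -0., -0.,  0.,  0.,  0.]), 'tau': array([  0. , -48.1, -21.7,   0. ,  -0.1,  -0. ]), 'eef_pos': array([ 523.7, -232.2,   41.2]), 'ee_rot': array([0. , 1. , 0.1, 0. ]), 'force': array([-0.2, -0.1,  0.3]), 'wrist_torque': array([-0. , -0. ,  0.1]), 'grip_width': 0.5592554264973288}
[369.5 220. ] (364, 217, 12, 7)
[394.  220.4] (388, 208, 13, 25)
```

View pics/c.png

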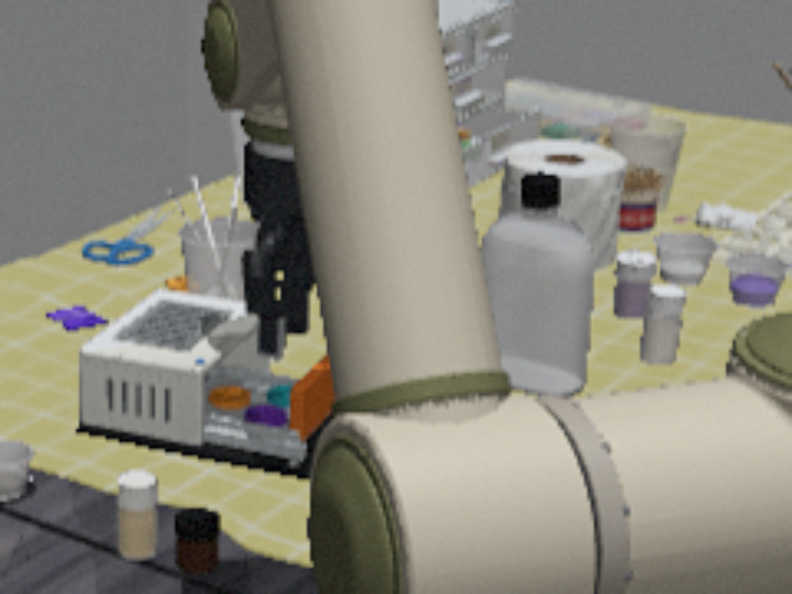

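```bash
python3 - <<'E'
from h import *
np.set_printoptions(precision=1,suppress=True)
S=pickle.load(open("scene0.pkl","rb"))
for x in blobs(S,(5,150,100),(20,255,255),(350,200,430,260)): print("start",cen(x),cv2.boundingRect(x))
from rig import sense,optics
c=optics.capture("scene")
for x in blobs(c,(5,150,100),(20,255,255),(350,200,430,260)): print("now",cen(x),cv2.boundingRect(x))
for z in(40,60,80):
  for s in(-29,29): print(z,s,proj(S,(523.7-.2*s,-232.2+.98*s,z)))
# plate's far-left top corner (hood-side, station +y) for tray=0 and 0.06
for t in(0,30,60):
  for l in(0,12):
    p=np.array([475.8,-188.1,65])+(t+l)*np.array([.978,.208,0]);print("plate +y top corner",t,l,proj(S,p))
cv2.imwrite("pics/d.png",np.hstack([cv2.resize(i["img"][165:265,340:440],None,fx=4,fy=6,interpolation=2) for i in(S,c)]))
E
```

```text
start [369. 220.] (364, 217, 11, 7)
start [394.3 220. ] (388, 207, 14, 26)
now [369.2 220. ] (363, 217, 13, 7)
now [394.  220.5] (388, 208, 13, 25)
40 -29 [387.7 212.8]
40 29 [379.7 220.3]
60 -29 [388.  206.2]
60 29 [379.9 213.5]
80 -29 [388.2 199.6]
80 29 [380.1 206.7]
plate +y top corner 0 0 [389.8 217.4]
plate +y top corner 0 12 [385.6 216.7]
plate +y top corner 30 0 [379.3 215.5]
plate +y top corner 30 12 [375.2 214.8]
plate +y top corner 60 0 [369.  213.7]
plate +y top corner 60 12 [364.9 212.9]
```

View pics/d.png

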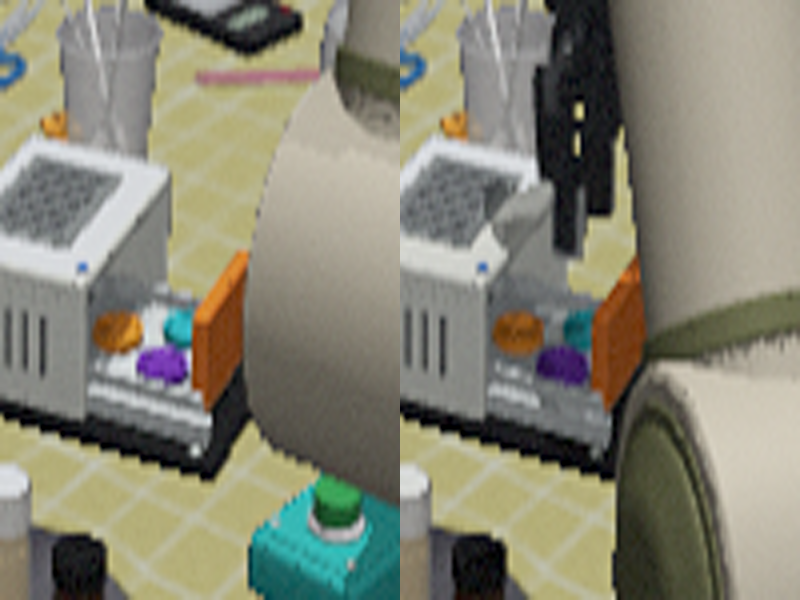

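The tray has not moved. The tips went over the plate: in the scene view the near fingertip ends at about (382,208), which is z ≈ 75 although TCP z reads 41. I check the reported pose against the joints before going on.

```bash
python3 - <<'E'
from h import *
from rig import sense
s=sense();q1=s["joints"];e=s["eef_pos"];print(q1.round(4),e.round(1),s["ee_rot"].round(4), "pitch sum",q1[1]+q1[2]+q1[4])
q0=np.array([-1.567,.313,1.498,0,1.331,-.223])
r=lambda p,q:(np.cos(q[0])*p[0]+np.sin(q[0])*p[1],-np.sin(q[0])*p[0]+np.cos(q[0])*p[1],p[2])
for p,q in(((118.04,-511.56,197.7),q0),(e,q1)): print("radial,lateral,z",np.round(r(p,q),1), np.sin(q[1]),np.sin(q[1]+q[2]),np.cos(q[1]),np.cos(q[1]+q[2]))
E
```

```text
[-0.6224  0.5665  1.5558  0.0023  0.9937  0.7347] [ 524.  -232.2   41.4] [0.0078 0.9943 0.106  0.0102] pitch sum 3.1159740568806447
radial,lateral,z [512.  116.1 197.7] 0.3079142601047671 0.9712895410496815 0.9514141098512959 -0.23790045701406126
radial,lateral,z [561.1 116.9  41.4] 0.5366670651982575 0.8517609273717137 0.8437940869261228 -0.5239306467490503
```

```bash
python3 - <<'E'
from h import *
np.set_printoptions(precision=1,suppress=True)
S=pickle.load(open("scene0.pkl","rb"));T=pickle.load(open("top0.pkl","rb"))
for z in(185,197,210,225,240):
  for s in(-45,45): print(z,s,proj(S,(118-.22*s,-511+.97*s,z)))
g=cv2.cvtColor(S["img"],cv2.COLOR_BGR2GRAY)[60:170,560:630]
m=(g<60).astype(np.uint8)
print([ (int(r)+60, (np.where(m[r])[0][[0,-1]]+560).tolist(), int(m[r].sum())) for r in range(0,110,4) if m[r].any()])
E
```

```text
185 -45 [578.3 163.6]
185 45 [575.1 173.8]
197 -45 [579.1 159.3]
197 45 [575.9 169.3]
210 -45 [579.9 154.5]
210 45 [576.8 164.3]
225 -45 [580.9 149. ]
225 45 [577.9 158.6]
240 -45 [582.  143.4]
240 45 [578.9 152.8]
[(60, [563, 628], 30), (64, [570, 625], 18), (68, [579, 620], 6), (72, [578, 586], 9), (76, [579, 612], 23), (80, [580, 580], 1), (84, [577, 610], 17), (88, [576, 609], 34), (92, [576, 608], 33), (96, [575, 608], 34), (100, [575, 607], 33), (104, [584, 595], 12), (108, [581, 595], 15), (112, [580, 596], 13), (116, [579, 595], 17), (120, [579, 594], 16), (124, [578, 592], 14), (128, [579, 591], 13), (132, [578, 589], 12), (136, [580, 589], 10), (140, [580, 588], 7), (144, [579, 584], 6), (148, [578, 584], 7)]
```

The start picture shows the same thing: the tips sit about 30 mm farther back than the nominal TCP suggests, with tip z ≈ TCP z + 36 at half opening. I lift, go back in front of the tray and lower to TCP z ≈ 15. There the tips meet the plate under either reading.

>>> {"fn": "play_rows", "kwargs": {"plan": [[0,0,35,0.013,0.022,0,0.13],[0,0,30,0,0,0,0.13],[-39,-8,0,0,0,0,0.13],[-39,-8,0,0,0,0,0.13],[-15,-3,0,0,0,0,0.13]]}}

```text
time_s: 2.98
eef_pos: [429.7, -251.4, 109.7]
ee_rot: [0.001, 0.994, 0.108, 0.0]
force: [-0.6, -0.1, -0.1]
grip_width: 0.564
```

>>> {"fn": "play_rows", "kwargs": {"plan": [[0,0,0,0,0,0,0.13],[0,0,-30,0,0,0,0.13],[0,0,-30,0,0,0,0.13],[0,0,-15,0,0,0,0.13],[0,0,0,0,0,0,0.13]]}}

```text
time_s: 3.4
eef_pos: [429.8, -253.5, 35.7]
ee_rot: [0.004, 0.994, 0.105, 0.003]
force: [-0.5, -0.1, 0.6]
grip_width: 0.564
```

>>> {"fn": "play_rows", "kwargs": {"plan": [[0,8,-12,0,0,0,0.13],[0,0,-8,0.003,0.008,0,0.13],[0,0,0,0,0,0,0.13]]}}

```text
time_s: 3.65
eef_pos: [431.9, -245.8, 16.2]
ee_rot: [0.002, 0.994, 0.106, -0.001]
force: [0.0, -0.3, 1.6]
grip_width: 0.565
```

>>> {"fn": "play_rows", "kwargs": {"plan": [[15,3,-2,0,0,0,0.13],[12,2.5,-2,0,0,0,0.13],[8,1.7,-1,0,0,0,0.13],[8,1.7,-1,0,0,0,0.13],[0,0,0,0,0,0,0.13]]}}

```text
time_s: 4.07
eef_pos: [479.6, -238.7, 13.9]
ee_rot: [0.004, 0.994, 0.106, 0.001]
force: [-0.2, 0.9, -0.2]
grip_width: 0.566
```

>>> {"fn": "play_rows", "kwargs": {"plan": [[8,2.2,-1,0,0,0,0.13],[8,2.2,-1,0,0,0,0.13],[8,2.2,-1,0,0,0,0.13],[0,0,0,0,0,0,0.13]]}}

```text
time_s: 4.4
eef_pos: [505.7, -232.5, 12.0]
ee_rot: [0.005, 0.994, 0.105, 0.001]
force: [0.5, -0.3, 0.9]
grip_width: 0.563
```

```bash
python3 - <<'E'
from h import *
from rig import sense,optics
c=optics.capture("scene");print(sense()["eef_pos"])
for x in blobs(c,(5,150,80),(20,255,255),(350,200,430,260),10): print("now",cen(x),cv2.boundingRect(x))
cv2.imwrite("pics/e.png",cv2.resize(c["img"][165:265,340:440],None,fx=5,fy=5,interpolation=2))
E
```

```text
[ 505.12542539 -232.54120635   11.87909017]
now [380.98564593 221.48803828] (376, 211, 16, 20)
```

View pics/e.png

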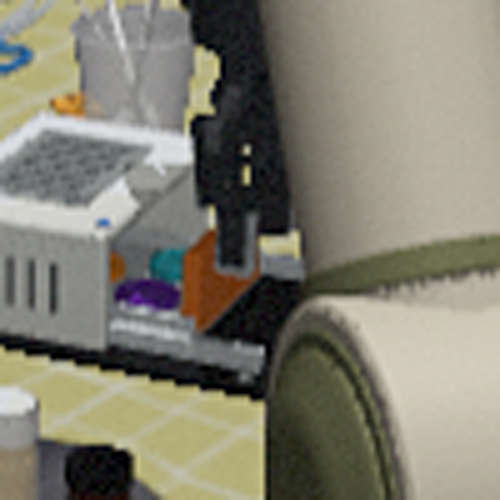

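Now it is working: the tips are on the plate at (387,219) and the tray has moved about 33 mm. I continue to the stop.

>>> {"fn": "play_rows", "kwargs": {"plan": [[8,1.8,-0.5,0,0,0,0.13],[8,1.8,-0.5,0,0,0,0.13],[5,1,-0.5,0,0,0,0.13],[0,0,0,0,0,0,0.13]]}}

```text
time_s: 4.78
eef_pos: [522.1, -228.7, 10.7]
ee_rot: [0.004, 0.994, 0.106, -0.007]
force: [-0.9, -0.5, -0.2]
grip_width: 0.566
```

>>> {"fn": "play_rows", "kwargs": {"plan": [[4,0.9,-0.5,0,0,0,0.13],[4,0.9,-0.5,0,0,0,0.13]]}}

```text
time_s: 4.95
eef_pos: [521.6, -228.6, 10.7]
ee_rot: [0.003, 0.994, 0.107, -0.018]
force: [-39.3, -6.1, 24.7]
grip_width: 0.568
```

>>> {"fn": "play_rows", "kwargs": {"plan": [[4,0.9,-0.5,0,0,0,0.13],[4,0.9,-0.5,0,0,0,0.13]]}}

```text
time_s: 5.12
eef_pos: [520.3, -228.7, 10.9]
ee_rot: [0.001, 0.994, 0.107, -0.03]
force: [-33.1, -4.1, 21.5]
grip_width: 0.563
```

>>> {"fn": "play_rows", "kwargs": {"plan": [[-15,-3,0,0,0.03,0,0.13],[-20,-4,0,0,0,0,0.13],[-15,-4,0,0,0,0,0.13],[0,0,0,0,0,0,0.13]]}}

```text
time_s: 5.45
eef_pos: [469.4, -239.9, 10.9]
ee_rot: [-0.001, 0.993, 0.107, -0.047]
force: [-0.0, -0.5, 0.6]
grip_width: 0.565
```

```bash
python3 - <<'E'
from h import *
from rig import sense,optics
np.set_printoptions(precision=1,suppress=True)
c=optics.capture("scene");s=sense();print(s["eef_pos"],s["force"],s["ee_rot"].round(3))
for x in blobs(c,(5,150,80),(20,255,255),(340,200,430,260),10):
  print("now",cen(x),cv2.boundingRect(x))
t=optics.capture("top")
for x in blobs(t,(5,150,80),(20,255,255),(415,230,500,280),8): print("top",cen(x),cv2.boundingRect(x))
for k in(0,50,55,58,60):
  q=[np.array([475.8,-188.1,z])+(k+l)*np.array([.978,.208,0]) for l,z in((0,65),(12,65),(0,15),(12,15))]
  print(k,[proj(c,p) for p in q],"top near/far left",proj(t,q[0]),proj(t,q[1]))
cv2.imwrite("pics/f.png",np.hstack([cv2.resize(c["img"][185:255,330:420],(450,420),interpolation=2),cv2.resize(t["img"][200:290,420:495],(350,420),interpolation=2)]))
E
```

```text
[ 470.6 -239.8   11.1] [0.6 0.2 1. ] [-0.   1.   0.1 -0. ]
now [378. 216.] (370, 204, 16, 25)
top [436.  240.4] (426, 236, 20, 11)
0 [array([389.8, 217.4]), array([385.6, 216.7]), array([389.2, 234.5]), array([385. , 233.6])] top near/far left [433.7 269.8] [432.2 263.9]
50 [array([372.4, 214.3]), array([368.3, 213.5]), array([372. , 231.1]), array([368. , 230.3])] top near/far left [427.4 245.3] [425.9 239.4]
55 [array([370.7, 214. ]), array([366.6, 213.2]), array([370.3, 230.8]), array([366.3, 230. ])] top near/far left [426.8 242.8] [425.3 237. ]
58 [array([369.7, 213.8]), array([365.6, 213. ]), array([369.3, 230.6]), array([365.3, 229.8])] top near/far left [426.4 241.4] [425.  235.5]
60 [array([369. , 213.7]), array([364.9, 212.9]), array([368.6, 230.5]), array([364.6, 229.7])] top near/far left [426.2 240.4] [424.7 234.6]
```

View pics/f.png

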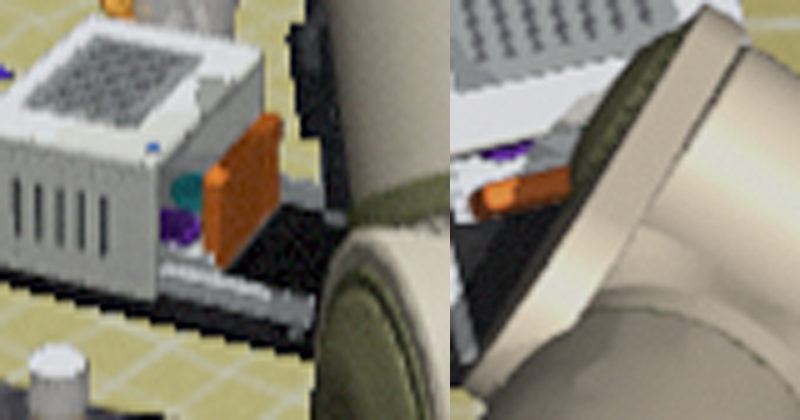

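The tray has moved about 50 mm and was blocked there at 39 N. I compare the face with the hood and base edges to see whether that is home.

```bash
python3 - <<'E'
from h import *
np.set_printoptions(precision=1,suppress=True)
T=pickle.load(open("top0.pkl","rb"));n=np.array([.978,.208,0])
f0=np.array([475.8,-188.1,0])@n
cr=lambda x,y:(390+x/5,200+y/5)
for nm,p,z in[("hood front L",cr(103,182),84),("hood front R",cr(480,97),84),("base front L",cr(135,418),12),("base front R",cr(498,330),12)]:
  w=onz(T,*p,z);print(nm,w,"ahead of start face",w@n-f0)
print("face now",onz(T,425.4,246.7,65)@n-f0,onz(T,446,242.4,65)@n-f0)
E
```

```text
hood front L [ 540.7 -142.2   84. ] ahead of start face 72.98247487980461
hood front R [ 572.  -291.9   84. ] ahead of start face 72.50477642654181
base front L [ 451.4 -162.1   12. ] ahead of start face -18.465353519724943
base front R [ 485.2 -313.7   12. ] ahead of start face -16.92126634161815
face now 48.115607643209444 47.28217206897307
```

The two edge checks disagree: the hood edge says about home, the base edge says about 7 mm short. So I test it. I straighten the tool, raise it so the gripper body clears the hood, shut the fingers and push again.

>>> {"fn": "play_rows", "kwargs": {"plan": [[-5,-1,10,0.008,-0.045,0,-1],[0,0,8,0,-0.045,0,-1],[0,0,0,0,0,0,-1],[0,0,0,0,0,0,-1],[0,0,0,0,0,0,-1]]}}

```text
time_s: 5.97
eef_pos: [471.2, -239.9, 29.4]
ee_rot: [0.001, 0.994, 0.109, 0.001]
force: [-0.4, 0.1, 0.1]
grip_width: 0.002
```

>>> {"fn": "play_rows", "kwargs": {"plan": [[12,3,-5,0,0,0,-1],[12,3,-1,0,0,0,-1],[10,2.2,-0.5,0,0,0,-1],[8,1.7,-0.5,0,0,0,-1],[0,0,0,0,0,0,-1]]}}

```text
time_s: 6.38
eef_pos: [517.1, -228.5, 19.8]
ee_rot: [0.0, 0.994, 0.109, -0.001]
force: [0.5, 0.5, 0.1]
grip_width: 0.001
```

>>> {"fn": "play_rows", "kwargs": {"plan": [[4,0.8,-0.5,0,0,0,-1],[4,0.8,-0.5,0,0,0,-1]]}}

```text
time_s: 6.55
eef_pos: [522.6, -226.9, 18.2]
ee_rot: [-0.0, 0.994, 0.11, -0.006]
force: [-34.4, -8.8, 24.7]
grip_width: 0.002
```

>>> {"fn": "play_rows", "kwargs": {"plan": [[4,0.8,-0.5,0,0,0,-1],[0,0,0,0,0,0,-1]]}}

```text
time_s: 6.72
eef_pos: [520.7, -227.5, 18.4]
ee_rot: [-0.001, 0.994, 0.111, -0.014]
force: [-0.0, -0.1, -0.1]
grip_width: 0.001
```

Same stop at TCP x ≈ 522 with a different height and opening. That is the face at 532 minus the 11 mm half pad, so this is the tray's own stop. I back off, lift and go over to the pod.

>>> {"fn": "play_rows", "kwargs": {"plan": [[-20,-4,0,0,-0.028,0,-1],[-15,-3,10,0,0,0,-0.5],[0,0,40,0,0,0,0.13],[0,0,40,0,0,0,0.13],[0,0,40,0,0,0,0.13]]}}

```text
time_s: 7.13
eef_pos: [478.2, -231.9, 144.2]
ee_rot: [-0.006, 0.994, 0.11, -0.007]
force: [0.8, -0.1, 0.3]
grip_width: 0.556
```

>>> {"fn": "play_rows", "kwargs": {"plan": [[5,39,5,0,0,0,0.13],[6,40,0,0,0,0,0.13],[6,40,0,0,0,0,0.13],[6,40,0,0,0,0,0.13],[6,40,0,0,0,0,0.13]]}}

```text
time_s: 7.55
eef_pos: [509.7, -35.7, 160.2]
ee_rot: [0.001, 0.995, 0.103, 0.0]
force: [1.6, 0.1, -0.5]
grip_width: 0.564
```

>>> {"fn": "play_rows", "kwargs": {"plan": [[6,40,0,0,0,0,0.13],[6,40,0,0,0,0,0.13],[6,40,0,0,0,0,0.13],[6,40,0,0,0,0,0.13],[6,40,0,0,0,0,0.13]]}}

```text
time_s: 7.97
eef_pos: [538.6, 171.1, 161.2]
ee_rot: [0.001, 0.995, 0.102, 0.001]
force: [0.1, -0.6, 0.4]
grip_width: 0.565
```

>>> {"fn": "play_rows", "kwargs": {"plan": [[9,24,0,0,0,0,0.13],[9,22,0,0,0,0,0.13],[0,0,-40,0,0,0,0.13],[0,0,-35,0,0,0,0.13],[0,0,-15,0,0,0,0.13]]}}

```text
time_s: 8.38
eef_pos: [558.5, 229.3, 72.5]
ee_rot: [0.001, 0.994, 0.106, 0.006]
force: [-0.7, -0.1, -0.3]
grip_width: 0.565
```

```bash
python3 - <<'E'
from h import *
from rig import sense,optics
np.set_printoptions(precision=1,suppress=True)
c=optics.capture("scene");t=optics.capture("top");s=sense();e=s["eef_pos"];print(e,s["force"],s["ee_rot"].round(4))
for z in(0,30,60):
  for d in(-31,31): print("tip pred",z,d,proj(c,e+[-.2*d,.98*d,z]))
for x in blobs(t,(5,150,80),(20,255,255),(415,225,500,280),8):
  r=cv2.minAreaRect(x);print("plate",r)
  for p in cv2.boxPoints(r): print(onz(t,*p,65)@np.array([.978,.208,0])-426.2)
cv2.imwrite("pics/g.png",np.hstack([cv2.resize(c["img"][205:315,215:315],(400,440),interpolation=2),cv2.resize(t["img"][195:290,395:495],(400,440),interpolation=2)]))
E
```

```text
[558.1 228.7  73.1] [-0.2 -0.2  0.4] [0.  1.  0.1 0. ]
tip pred 0 -31 [263.1 258.9]
tip pred 0 31 [247.6 270.7]
tip pred 30 -31 [262.3 247.1]
tip pred 30 31 [246.6 258.6]
tip pred 60 -31 [261.5 235. ]
tip pred 60 31 [245.5 246.2]
plate ((448.36468505859375, 237.44189453125), (6.096150875091553, 47.50285339355469), 76.37300109863281)
61.34253454748597
62.53347092205297
50.364524773820676
49.21199950080933
```

View pics/g.png

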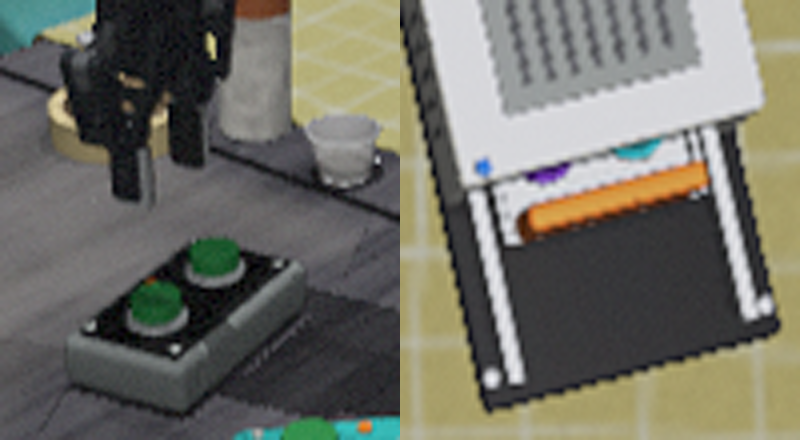

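The tips are about 34 mm above the TCP reading: (249,256) and (262,246) in the scene view. The right panel shows the plate straight and about 23 mm short of the hood edge (25 expected), so the tray is home. I correct the lateral overshoot and come down.

>>> {"fn": "play_rows", "kwargs": {"plan": [[-1,-10,0,0,0.012,0,0.13],[0,0,0,0,0,0,0.13],[0,0,-15,0,0,0,0.13],[0,0,-15,0,0,0,0.13],[0,0,0,0,0,0,0.13]]}}

```text
time_s: 8.9
eef_pos: [561.3, 216.3, 50.1]
ee_rot: [-0.0, 0.994, 0.105, 0.004]
force: [-0.5, 0.2, -1.2]
grip_width: 0.564
```

>>> {"fn": "play_rows", "kwargs": {"plan": [[-4,2,-8,0,0.006,0,0.13],[0,0,-8,0,0,0,0.13],[0,0,0,0,0,0,0.13]]}}

```text
time_s: 9.15
eef_pos: [559.0, 217.9, 36.9]
ee_rot: [-0.001, 0.995, 0.104, 0.003]
force: [0.7, -0.4, -0.5]
grip_width: 0.565
```

>>> {"fn": "play_rows", "kwargs": {"plan": [[-2,0.8,-5,0,0,0,0.13],[0,0,-4,0,0,0,0.13],[0,0,0,0,0,0,0.13]]}}

```text
time_s: 9.4
eef_pos: [557.4, 218.9, 28.4]
ee_rot: [-0.001, 0.995, 0.104, 0.004]
force: [0.2, -0.0, -0.2]
grip_width: 0.565
```

```bash
python3 - <<'E'
from h import *
from rig import sense,optics
c=optics.capture("scene");s=sense();print(s["eef_pos"],s["force"],s["ee_rot"].round(4))
cv2.imwrite("pics/i.png",cv2.resize(c["img"][230:310,220:300],(560,560),interpolation=2))
E
```

```text
[557.51031031 219.00972471  28.68840321] [-0.33614825  0.20651148  0.15732186] [-8.000e-04  9.946e-01  1.041e-01  4.600e-03]
```

View pics/i.png

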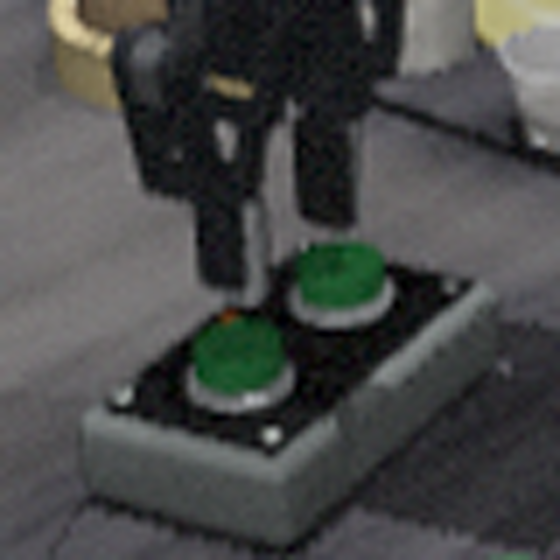

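The tips stand above both keys, within about 3 mm: tip ends at (232,298) and (328,225) in the crop, key tops at (238,340) and (342,265). About 13 mm are left to contact. I press in small steps and watch the vertical force.

>>> {"fn": "play_rows", "kwargs": {"plan": [[-2,-1,-4,0,0.008,0,0.13],[0,0,-3,0,0,0,0.13],[0,0,-2,0,0,0,0.13],[0,0,0,0,0,0,0.13]]}}

```text
time_s: 9.78
eef_pos: [555.6, 218.0, 19.3]
ee_rot: [-0.001, 0.995, 0.104, 0.001]
force: [-0.2, -0.3, 0.7]
grip_width: 0.569
```

>>> {"fn": "play_rows", "kwargs": {"plan": [[0,0,-2,0,0,0,0.13],[0,0,-2,0,0,0,0.13],[0,0,0,0,0,0,0.13]]}}

```text
time_s: 10.03
eef_pos: [555.8, 218.0, 14.9]
ee_rot: [-0.001, 0.995, 0.104, 0.001]
force: [-0.8, -0.3, 0.3]
grip_width: 0.565
```

>>> {"fn": "play_rows", "kwargs": {"plan": [[0,0,-2,0,0,0,0.13],[0,0,-2,0,0,0,0.13],[0,0,0,0,0,0,0.13]]}}

```text
time_s: 10.28
eef_pos: [556.0, 218.0, 11.3]
ee_rot: [-0.001, 0.995, 0.104, 0.001]
force: [-1.4, 0.1, 4.6]
grip_width: 0.567
```

>>> {"fn": "play_rows", "kwargs": {"plan": [[0,0,-2,0,0,0,0.13],[0,0,-1,0,0,0,0.13]]}}

```text
time_s: 10.45
eef_pos: [556.1, 218.0, 9.6]
ee_rot: [-0.001, 0.995, 0.104, 0.001]
force: [-5.5, -1.5, 15.1]
grip_width: 0.565
```

>>> {"fn": "play_rows", "kwargs": {"plan": [[0,0,-1,0,0,0,0.13],[0,0,-1,0,0,0,0.13],[0,0,-1,0,0,0,0.13]]}}

```text
time_s: 10.7
eef_pos: [556.1, 218.0, 9.7]
ee_rot: [-0.001, 0.995, 0.104, 0.002]
force: [-5.4, -1.7, 10.8]
grip_width: 0.565
```

Both keys are on their stops: z no longer drops and the force is 11 N, above the 6 N of the springs. I hold with a slight steady push.

>>> {"fn": "play_rows", "kwargs": {"plan": [[0,0,-1,0,0,0,0.13],[0,0,-1,0,0,0,0.13],[0,0,-1,0,0,0,0.13],[0,0,-1,0,0,0,0.13],[0,0,-1,0,0,0,0.13]]}}

```text
time_s: 11.12
eef_pos: [556.2, 218.0, 9.6]
ee_rot: [-0.0, 0.995, 0.104, 0.002]
force: [-4.5, -1.6, 11.6]
grip_width: 0.568
```

>>> {"fn": "play_rows", "kwargs": {"plan": [[0,0,-1,0,0,0,0.13],[0,0,-1,0,0,0,0.13],[0,0,-1,0,0,0,0.13],[0,0,-1,0,0,0,0.13],[0,0,-1,0,0,0,0.13]]}}

```text
time_s: 11.53
eef_pos: [556.2, 218.0, 9.7]
ee_rot: [-0.0, 0.995, 0.104, 0.003]
force: [-4.9, -2.2, 11.0]
grip_width: 0.565
```

```bash
python3 - <<'E'
from h import *
from rig import sense,optics
c=optics.capture("scene");s=sense();print(s["eef_pos"],s["force"],s["wrist_torque"])
for x in blobs(c,(50,100,40),(75,255,255),(230,255,295,300),10): print(cen(x),cv2.boundingRect(x))
cv2.imwrite("pics/j.png",cv2.resize(c["img"][230:310,220:300],(560,560),interpolation=2))
E
```

```text
[556.2270578  217.97754515   9.64613213] [-4.50350545 -1.59920375 11.29833485] [-0.24252411  0.9071939  -0.10550883]
[253.01030928 282.72852234] (248, 279, 13, 8)
[268.18803419 270.87606838] (263, 267, 12, 7)
```

View pics/j.png

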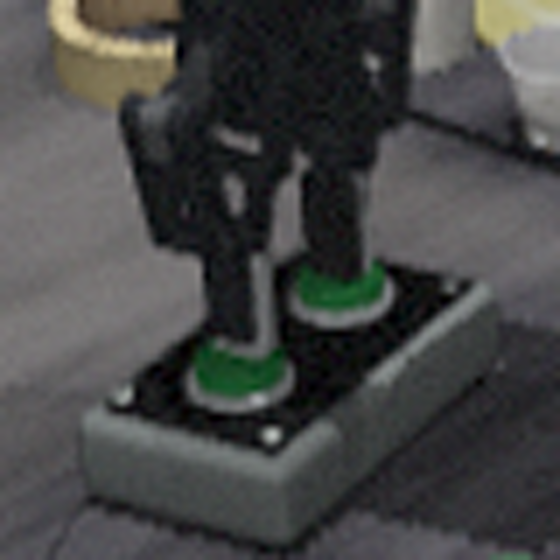

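Both keys sit low in their collars under the fingertips, at crop (238,375) and (342,295), and the pod is level and unmoved. I keep holding.

>>> {"fn": "play_rows", "kwargs": {"plan": [[0,0,-1,0,0,0,0.13],[0,0,-1,0,0,0,0.13],[0,0,-1,0,0,0,0.13],[0,0,-1,0,0,0,0.13],[0,0,-1,0,0,0,0.13]]}}

```text
time_s: 12.0
eef_pos: [556.3, 218.0, 9.7]
ee_rot: [-0.0, 0.995, 0.104, 0.003]
force: [-4.7, -1.5, 10.5]
grip_width: 0.564
```

>>> {"fn": "play_rows", "kwargs": {"plan": [[0,0,-1,0,0,0,0.13],[0,0,-1,0,0,0,0.13],[0,0,-1,0,0,0,0.13],[0,0,-1,0,0,0,0.13],[0,0,-1,0,0,0,0.13]]}}

```text
time_s: 12.42
eef_pos: [556.3, 218.0, 9.7]
ee_rot: [0.0, 0.995, 0.104, 0.004]
force: [-5.1, -1.0, 11.7]
grip_width: 0.564
```

>>> {"fn": "play_rows", "kwargs": {"plan": [[0,0,-1,0,0,0,0.13],[0,0,-1,0,0,0,0.13],[0,0,-1,0,0,0,0.13],[0,0,-1,0,0,0,0.13],[0,0,-1,0,0,0,0.13]]}}

```text
time_s: 12.83
eef_pos: [556.4, 218.0, 9.7]
ee_rot: [0.0, 0.995, 0.105, 0.004]
force: [-5.7, -1.1, 10.6]
grip_width: 0.565
```

>>> {"fn": "play_rows", "kwargs": {"plan": [[0,0,-1,0,0,0,0.13],[0,0,-1,0,0,0,0.13],[0,0,-1,0,0,0,0.13],[0,0,-1,0,0,0,0.13],[0,0,-1,0,0,0,0.13]]}}

```text
time_s: 13.25
eef_pos: [556.5, 218.0, 9.7]
ee_rot: [0.0, 0.994, 0.105, 0.005]
force: [-4.5, -1.0, 12.6]
grip_width: 0.565
```

>>> {"fn": "play_rows", "kwargs": {"plan": [[0,0,-1,0,0,0,0.13],[0,0,-1,0,0,0,0.13],[0,0,-1,0,0,0,0.13],[0,0,-1,0,0,0,0.13],[0,0,-1,0,0,0,0.13]]}}

```text
time_s: 13.67
eef_pos: [556.5, 218.0, 9.7]
ee_rot: [0.001, 0.994, 0.105, 0.005]
force: [-4.9, -1.5, 11.7]
grip_width: 0.564
```

>>> {"fn": "play_rows", "kwargs": {"plan": [[0,0,-1,0,0,0,0.13],[0,0,-1,0,0,0,0.13],[0,0,-1,0,0,0,0.13]]}}

```text
time_s: 13.92
eef_pos: [556.6, 218.0, 9.7]
ee_rot: [0.001, 0.994, 0.105, 0.006]
force: [-5.0, -1.6, 11.3]
grip_width: 0.562
```

That is 3.4 s held. I release straight up and check.

>>> {"fn": "play_rows", "kwargs": {"plan": [[0,0,10,0,0,0,0.13],[0,0,20,0,0,0,0.13],[0,0,40,0,0,0,0.13],[0,0,40,0,0,0,0.13],[0,0,0,0,0,0,0.13]]}}

```text
time_s: 14.33
eef_pos: [555.0, 217.7, 123.7]
ee_rot: [0.001, 0.994, 0.105, 0.004]
force: [0.6, -0.2, 0.8]
grip_width: 0.565
```

>>> {"fn": "play_rows", "kwargs": {"plan": [[0,0,30,0,0,0,0.13],[0,0,0,0,0,0,0.13],[0,0,0,0,0,0,0.13],[0,0,0,0,0,0,0.13],[0,0,0,0,0,0,0.13]]}}

```text
time_s: 14.75
eef_pos: [556.2, 218.0, 158.3]
ee_rot: [0.0, 0.994, 0.105, 0.008]
force: [-0.1, 0.0, -0.6]
grip_width: 0.568
```

```bash
python3 - <<'E'
from h import *
from rig import sense,optics
c=optics.capture("scene");t=optics.capture("top");s=sense();print(s["time_s"],s["eef_pos"],s["force"],s["dq"].round(3))
S=pickle.load(open("scene0.pkl","rb"));T=pickle.load(open("top0.pkl","rb"))
for n,i in(("start",S),("end",c)):
  for x in blobs(i,(50,100,60),(72,255,255),(230,255,295,300),20): print(n,"key",cen(x).round(1),cv2.boundingRect(x))
for x in blobs(t,(5,150,80),(20,255,255),(415,225,500,280),8): print("plate",cv2.minAreaRect(x))
d=cv2.absdiff(c["img"],S["img"]).max(2)
for n,b in(("vial+jar",(330,240,370,275)),("cup",(290,232,312,255)),("tape",(222,220,265,245)),("flakes",(266,192,292,242)),("pod",(228,258,295,308))): print(n,"changed px",int((d[b[1]:b[3],b[0]:b[2]]>60).sum()))
E
```

```text
14.85 [556.09819407 217.96417765 158.11520717] [ 0.20525448 -0.03548898  0.10274221] [-0.     0.003  0.002  0.001  0.002  0.   ]
start key [253.5 280.1] (247, 275, 13, 11)
start key [268.1 268.5] (262, 264, 13, 10)
end key [253.6 280.3] (248, 275, 13, 11)
end key [268.1 268.8] (262, 265, 13, 9)
plate ((448.36468505859375, 237.44189453125), (6.096150875091553, 47.50285339355469), 76.37300109863281)
vial+jar changed px 0
cup changed px 0
tape changed px 0
flakes changed px 73
pod changed px 116
```

```bash
python3 -c "
from rig import ctrl;print(ctrl.finish_job())"
```

```text
the job is handed in; nothing more can be done
None
```

I pushed the tray to its stop and held both green keys of the grey pod down together for about 3.4 s. I then lifted clear and handed the job in at about 15 s; it reports no verdict.

**First push missed.** The fingertips sit about 34 mm higher than the TCP reading suggests, so they passed over the orange plate without moving the tray. I found this in the scene picture, lowered the tool and pushed again.

**Tray.** It stopped hard at the same place twice, at 35–39 N, with different tool heights and finger openings. The plate then stood about 23 mm in front of the hood edge in the top view, against 25 mm expected. The base-edge measurement disagreed by about 5 mm. I trusted the hard stop and the hood gap.

**Keys.** During the hold the force was a steady 10–13 N, above the 6 N of both springs, and a picture showed both keys low in their collars. After release, both keys were back within 0.3 px of their start positions in the picture.

**Pod and bystanders.** The key positions show the pod did not move. The vial, jar, cup and tape areas showed no changed pixels. The flakes and pod areas showed small changes (73 and 116 px), probably the raised gripper and its shadow; I did not check further. The robot was at rest and read about 0 N at the end.

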